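Line up a hatch hinge for pinning

ROBOT

A 6-joint arm with a two-finger parallel gripper is mounted at the origin on a cart in front of the work surface, level with it; the furniture and walls round the work are solid. World frame = base frame: x ahead of the robot, y to its left, z up, the work surface at z = 0. Lengths are in m, angles in degrees, forces in N, time in s.
With the tool pointing down it reaches from about 0.375 to 0.9 m from the base axis. Payload 3.1 kg.
Tool frame: the origin (TCP) lies on the centre line of the jaws, within the pads' length; the fingertips stand 22 mm ahead of it and the grasp point (between the pads) lies 3 mm ahead of it; z points along the fingers, y is the line along which they close (so a half turn about z gives the same grasp; the last joint's range is limited). The gripper opens to 87 mm and grips with 3 to 60 N. Pads are 19 mm wide; open, the fingers measure 117 mm over their backs; the gripper's body (75 mm by 190 mm) begins 51 mm behind the grasp point.
Start: joints at [58.47, 30.224, 82.088, -0, 67.689, -10.227], TCP at [0.227, 0.582, 0.245] pointing down, gripper open.
Joint ranges: [-176.69, 176.69], [-43.24, 126.21], [12.49, 139.97], [-82, 262], [0, 151.66], [-163.58, 163.58]. Speed limits (degrees/s): [159.86, 159.86, 180, 180, 180, 180].

INTERFACE

Orientations are given as a 3x3 rotation matrix whose columns are the frame's x, y, z axes.
In Python, from rig import * gives the robot as it stands.
- The arm moves only by the shell command python3 -m jog 'ROWS'. ROWS is text: rows parted by semicolons, each of 7 numbers parted by spaces: the shift along the tool's x, y, z in mm, then the turn, a rotation vector about the tool's x, y, z in rad, then the finger opening in mm, from 0 to 87. In form: tx ty tz ax ay az fingers; .... A call has 1 to 12 rows; each row shifts and turns the commanded pose from where the row before left it, along the tool's axes as they then stand; what a row does not reach is not made up. A row lasts 1/8 s, in which the tool goes at most 62.5 mm and 10.7 degrees, less where a joint would pass 70% of its speed; a pose out of reach is approached as far as the arm can. A call with a gripper value outside its range is refused whole. The fingers move at their own pace and stop on an object; the grip force is fixed at half the most. Time passes only in rows, so rows that do not move let the fingers close. It gives the time, the measured TCP pose, the force, the opening and the grip force at its end, in the units of the state.
- read_state(): the state, without advancing time (a new reading comes with each control period).
- capture(name): name is "side" or "top"; returns a dict with "color" (420x560x3 uint8, red, green, blue), "camera_matrix" (3x3 intrinsics, pixels), "R" (3x3) and "t" (3): a world point X has camera coordinates R X + t. Camera axes: x right, y down, z forward; pixel columns grow to the right and rows downward; lengths in m; the calibration is good to about 2 mm. A picture is of the moment at which its call begins. There is no depth.
- hand_in(): hands the job in; it is judged then, once.
Trained networks look in the newest picture that a camera, given by its name, has taken for a name from the list of things; names that differ only in an ending like _2 or _b are one class to them, and where a whole thing is asked for, a point or a joint stands for the part that bears it (a point fixed in the world has none). Each returns a list of dicts, best first, with "conf" (0 to 1); they miss things now and then, are a little off and sometimes report something else, mostly with a low value. They report only what shows in the picture. A call takes as long as a camera call. They do not tell look-alikes from the thing itself.
- find_in(camera, target): "at" ([x, y, z] in m, in world coordinates, good to about 4 mm: the middle of the surface that is visible of it).
- trace(camera, target): "pixels" (420x560 bool, what is visible of it).
- place_of(camera, target): "at" ([x, y, z] in m, in world coordinates, good to about 4 mm: a listed point, or the origin of a listed thing).
The state is a dict: "time_s": time; "joint_positions": joint angles; "qvel": joint speeds; "tau": joint torques, N m; "position": TCP position; "tcp_rot": TCP orientation; "force": force on the tool from outside, world axes, zero at the start; "moment": the same for the moment, N m; "opening": opening from 0.0 (shut) to 1.0 (fully open); "grasp_force": force on a finger pad.
Only numpy, scipy, OpenCV 4.12 (cv2) and the standard library are available. Lean on these libraries where they do the work, as an engineer would, in place of code of your own. Each camera call takes 0.05 s, during which the arm holds its last target. There are 200 camera calls.

TASK

The hinge of an enclosure hatch is to be pinned. First press the jamb block that stands proud fully home in its grey nest; then pick up the hinge leaf whose single knuckle fits between the jamb block's two knuckles, and lower it level into the gap until it sits in the seat there and the knuckle holes form one straight bore. Finish while still holding the leaf in line with the gripper, ready for the pin; push gently, and leave the other leaf and everything else where it is.

Things in the scene. Friction and masses are not known exactly. Their poses are not given: they have to be found in the camera images.
- fixture: grey painted steel nest fixed to the worktop, base 92 (x) x 122 (y) mm, rim 28 mm high; it carries the bare aluminium jamb block. Origin: centre of its underside on the worktop; z up; its -x side is the front, where the knuckles overhang, and faces roughly towards the robot.
- jamb (a joint): how far the jamb block stands proud of its seat in the nest (m): 0 is fully home, with its 100 mm wide shoulder on the nest's rim; it starts 6 to 12 mm proud. It slides straight down with friction (about 5 N to move it, stays where it is left) to a hard stop.
- jamb_top (a point): centre of the jamb block's flat top (50 x 62 mm, steel fixed leaf with screws): the place to press down. 68 mm above the worktop when the block is fully home, higher by the joint's value before. Axes as the fixture's.
- jamb_bore (a point): midpoint of the jamb's hinge axis, in the 28 mm gap (along y) between its two steel knuckles (20 mm outside, 12 mm hole, 15 mm long). 50 mm in front (-x) of jamb_top, 10 mm below it; 58 mm above the worktop when home. Axes as the fixture's, y along the hole. A V seat below, 17 mm to the front, carries a 20 mm knuckle in line. Bring the leaf from the front, x along this x.
- leaf_narrow: matching hinge leaf: aluminium block 56 (x) x 48 (y) x 20 mm with a 4 mm steel plate of the same width on top, lying flat; grasp across the 48 mm. One tubular steel knuckle (20 mm outside, 12 mm hole along y) stands out in front (+x). Origin: centre of the block's underside, z up. Knuckle axis 50 mm ahead, 14 mm up; the plate ends 34 mm ahead. Knuckle 22 mm long (y), fits the gap. 0.13 to 0.23 kg.
- leaf_narrow_bore (a point): middle of that knuckle's hole; axes as leaf_narrow's, y along the hole.
- leaf_wide: the other hinge leaf, which does not fit: same block and plate, but its knuckle is 38 mm long. The leaves lie on the worktop left and right of the fixture, either one on either side. Leave it.
- screwdriver: screwdriver with an orange handle, 25 x 185 x 25 mm, lying loose in front of the fixture, across the robot's view; origin in its middle on the worktop. Leave it.
- vial: small capped sample vial, 29 mm wide, 51 mm tall, standing loose to the right; origin centre of its foot. Leave it.
- flask: conical flask, 82 mm wide, 131 mm tall, standing loose at the back left; origin centre of its foot. Leave it.
- marker: marker pen, 17 x 135 x 16 mm, lying loose left of the fixture; origin in its middle on the worktop. Leave it.
Things that resemble listed ones, but are neither listed nor needed, are in the scene too. Leave any turquoise look-alike of the leaf_narrow alone.

How it is judged (in metres and radians):
On the way, in this order (a step that is already met when the one before it is completed fails the run):
1. the jamb block is pressed fully home (within 2 mm) while the matching leaf still lies on the worktop (value of joint jamb below 0.002 m and height (world z) of leaf_narrow below 0.01 m), for 0.2 s.
2. the matching leaf is lifted clear of the worktop in the gripper (height (world z) of leaf_narrow above 0.03 m and contact force between the fingers and leaf_narrow above 1 N), for 0.2 s.
At the end, for the whole second after the job is handed in: The jamb block is home (within 2 mm); the leaf's knuckle lies in the gap with its hole in line with the jamb's holes (within 3 mm across the hole, 4 mm along it, 0.08 rad in direction), the leaf is level within 0.1 rad and still, and the gripper still holds it (over 2 N) (value of joint jamb below 0.002 m and x of leaf_narrow_bore in the frame of jamb_bore between -0.003 and 0.003 m and z of leaf_narrow_bore in the frame of jamb_bore between -0.003 and 0.003 m and y of leaf_narrow_bore in the frame of jamb_bore between -0.004 and 0.004 m and angle between the y axis of leaf_narrow and the y axis of jamb_bore, either way round below 0.08 rad and angle between leaf_narrow's own z axis and vertical below 0.1 rad and linear speed of leaf_narrow below 0.02 m/s and contact force between the fingers and leaf_narrow above 2 N); the arm keeps its last pose, push and grip.
It fails at once if the other leaf is disturbed (moved more than 20 mm) (distance of leaf_wide from where it was at the start of the episode above 0.02 m).
It fails at once if the screwdriver, vial, flask or marker is disturbed (moved more than 20 mm) (distance of any of screwdriver, vial, flask, marker from where it was at the start of the episode above 0.02 m).
It fails at once if the leaf is forced against the jamb block with more than 40 N (contact force between leaf_narrow and fixture above 40 N).
It also fails if it takes over 64 s, if anything falls off the work surface, if the arm or the gripper's body presses on something with over 40 N, if the wrist force passes 120 N, or if a joint passes its speed limit or range.

## Working session

There is one attempt and no reset: what is moved stays moved. The work goes in short steps, Python scripts to look and compute and a shell command to move; the robot and the scene stay as the last step left them, time stands still between calls to the robot, and variables do not carry over. Pictures are saved under pics/ and viewed, at most 10 in all, crops included, and the job is handed in when it is done.

```bash
mkdir -p pics; python3 - <<'E'
from rig import *
import cv2,numpy as np
s=read_state(); print(s['time_s'],s['position'],np.round(s['tcp_rot'],3).tolist(),s['opening'])
ims={}
for c in("side","top"):
    d=capture(c); cv2.imwrite(f'pics/{c}0.png',cv2.cvtColor(d['color'],cv2.COLOR_RGB2BGR))
    K,R,t=d['camera_matrix'],d['R'],d['t']
    for n in["fixture","jamb_top","jamb_bore","leaf_narrow","leaf_narrow_bore","leaf_wide","screwdriver","vial","flask","marker"]:
        for r in place_of(c,n)[:4]:
            p=np.array(r['at']); q=K@(R@p+t); print(c,n,np.round(p,4),round(r['conf'],2),np.round(q[:2]/q[2]))
E
```

```text
0.0 [0.22666628 0.58172836 0.2435898 ] [[-0.932, 0.363, -0.001], [0.363, 0.932, -0.002], [0.0, -0.002, -1.0]] 1.0024950083179627
side fixture [0.6145 0.0287 0.0024] 0.69 [313. 233.]
side jamb_top [0.6182 0.031  0.0779] 0.97 [315. 204.]
side jamb_bore [0.5708 0.0289 0.0715] 0.86 [298. 209.]
side leaf_narrow [ 0.3514 -0.1557  0.0024] 0.89 [232. 286.]
side leaf_narrow [ 0.4748 -0.2351 -0.0017] 0.81 [308. 297.]
side leaf_narrow [ 0.5745 -0.1223  0.0033] 0.81 [327. 260.]
side leaf_narrow_bore [ 0.5268 -0.1138  0.0139] 0.94 [306. 257.]
side leaf_narrow_bore [ 0.3974 -0.1395  0.0157] 0.61 [252. 272.]
side leaf_narrow_bore [ 0.519  -0.2101  0.0165] 0.59 [324. 277.]
side leaf_wide [ 0.4609  0.2584 -0.0006] 0.93 [230. 212.]
side screwdriver [ 0.4271 -0.0228 -0.001 ] 0.75 [248. 254.]
side vial [ 0.6428 -0.2654  0.0028] 0.84 [394. 286.]
side flask [ 0.6821  0.3383 -0.0028] 0.75 [290. 197.]
side marker [ 0.6532  0.2022 -0.0032] 0.48 [299. 211.]
top fixture [0.6178 0.0286 0.0011] 0.64 [283. 176.]
top fixture [0.4621 0.2592 0.0013] 0.5 [191. 219.]
top jamb_top [0.6202 0.0292 0.08  ] 0.92 [284. 166.
[... 221 characters left out ...]
[335. 198.]
top leaf_narrow_bore [ 0.5278 -0.1119  0.0144] 0.89 [331. 213.]
top leaf_narrow_bore [ 0.5146 -0.2141  0.0138] 0.73 [369. 224.]
top leaf_narrow_bore [ 0.3976 -0.1414  0.0146] 0.64 [337. 264.]
top leaf_narrow_bore [0.4622 0.2597 0.0022] 0.44 [190. 219.]
top leaf_wide [ 0.463   0.258  -0.0019] 0.81 [191. 219.]
top leaf_wide [ 0.6187  0.0329 -0.0009] 0.56 [281. 175.]
top leaf_wide [ 0.517  -0.2161  0.013 ] 0.56 [369. 223.]
top screwdriver [ 0.4251 -0.0237  0.0028] 0.75 [293. 247.]
top vial [ 0.6452 -0.2714 -0.0042] 0.71 [392. 181.]
top flask [ 0.4269 -0.0228 -0.0008] 0.6 [292. 247.]
top marker [0.6541 0.2078 0.0025] 0.63 [221. 155.]
top marker [0.571  0.0279 0.071 ] 0.36 [281. 185.]
```

```bash
python3 - <<'E'
import cv2
a=cv2.imread('pics/top0.png');b=cv2.imread('pics/side0.png')
cv2.imwrite('pics/topz.png',cv2.resize(a[130:330,150:420],None,fx=2.9,fy=2.9,interpolation=cv2.INTER_CUBIC))
E
```

```text
(no output)
```

View pics/topz.png

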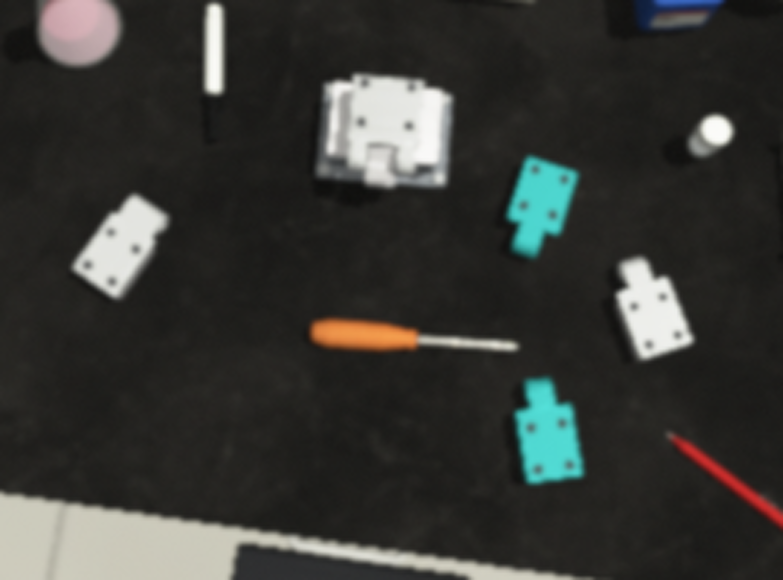

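View pics/side0.png

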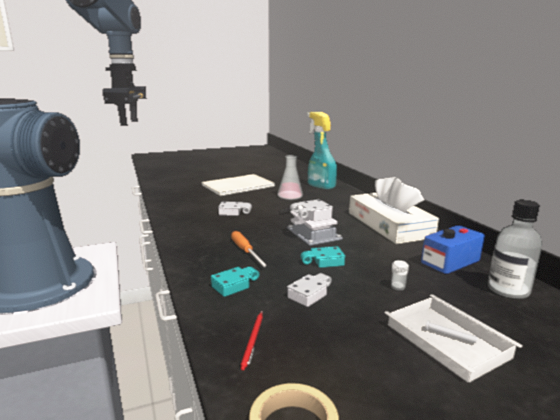

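The matching leaf candidates: bare metal, short knuckle at top px (373,240) / side (309,290); bare metal, wide knuckle at top (191,219); turquoise look-alikes at top (335,198) and (339,284). I choose the bare metal one at (373,240), to be checked in a crop.

```bash
cat > fit.py <<'E'
from rig import *
import cv2,numpy as np
from scipy.optimize import minimize
def box(x0,x1,y0,y1,z0,z1): return np.array([[x,y,z] for x in(x0,x1) for y in(y0,y1) for z in(z0,z1)],float)/1e3
def cyl(x,z,r,y0,y1): return np.array([[x+r*np.cos(a),y,z+r*np.sin(a)] for a in np.arange(0,6.28,.3) for y in(y0,y1)])/1e3
LEAF=[box(-28,28,-24,24,0,24),box(0,34,-11,11,20,24),box(28,50,-11,11,8,20),cyl(50,14,10,-11,11)]
def project(d,P): q=(P@d['R'].T+d['t'])@d['camera_matrix'].T; return q[:,:2]/q[:,2:]
def place(P,p,z=0): c,s=np.cos(p[2]),np.sin(p[2]); return P@np.array([[c,s,0],[-s,c,0],[0,0,1]])+[p[0],p[1],z]
def sil(d,parts,p,z=0,f=8):
    m=np.zeros((420*2,560*2),np.uint8)
    for P in parts:
        u=project(d,place(P,p,z))*2+.5
        cv2.fillConvexPoly(m,cv2.convexHull(np.round(u*16).astype(np.int32)),255,shift=4)
    return cv2.GaussianBlur(cv2.resize(m,(560,420),interpolation=cv2.INTER_AREA)/255.,(0,0),1.0)
def fit(views,parts,p0,z=0):
    ms=[cv2.GaussianBlur(m.astype(float),(0,0),1.0) for _,m in views]
    def cost(v):
        p=[p0[0]+v[0]/1e3,p0[1]+v[1]/1e3,p0[2]+v[2]/50]
        return sum(((sil(d,parts,p,z)-m)**2).sum()/m.sum() for (d,_),m in zip(views,ms))
    best=min((minimize(cost,[a,b,c],method='Nelder-Mead',options=dict(initial_simplex=np.array([[a,b,c],[a+4,b,c],[a,b+4,c],[a,b,c+5]]))) for a,b,c in[(0,0,0),(-2,2,5),(2,-2,-5)]),key=lambda r:r.fun)
    v=best.x; return np.array([p0[0]+v[0]/1e3,p0[1]+v[1]/1e3,p0[2]+v[2]/50]),best.fun
def inst(cam,name,d,X):
    u=project(d,np.array([X]))[0]; c=[]
    for r in trace(cam,name):
        m=r['pixels']; 
        if m.sum(): c.append((np.hypot(*(np.argwhere(m).mean(0)[::-1]-u)),r['conf'],m))
    c.sort(key=lambda r:r[0]); return c[0] if c else None
E
python3 - <<'E'
from fit import *
V=[];D={}
for c in("top","side"):
    d=capture(c);D[c]=d
    r=inst(c,"leaf_narrow",d,[.478,-.232,.012]); 
    if r: print(c,round(r[0],1),round(r[1],2),r[2].sum()); V.append((d,r[2]))
    for n in("fixture","jamb"):
        r=inst(c,n,d,[.617,.03,.04])
        if r: print(c,n,round(r[0],1),round(r[1],2),r[2].sum()); np.save(f'{c}_{n}.npy',r[2])
for vs in (V,V[:1],V[1:]):
    p,f=fit(vs,LEAF,[.472,-.235,.45]); print(np.round(p,4),np.degrees(p[2]),f)
p,_=fit(V,LEAF,[.472,-.235,.45])
out=[]
for c,(x,y),(fx,fy) in(("top",(345,215),(255,145)),("side",(280,265),(275,185))):
    im=cv2.cvtColor(D[c]['color'],cv2.COLOR_RGB2BGR)
    out.append(np.hstack([cv2.resize(im[b:b+60,a:a+75],None,fx=5,fy=5,interpolation=cv2.INTER_CUBIC) for a,b in((x,y),(fx,fy))]))
    np.save(f'{c}_d.npy',{k:v for k,v in D[c].items()},allow_pickle=True)
cv2.imwrite('pics/crop1.png',np.vstack(out))
E
```

```text
top 1.1 0.84 548
top fixture 3.7 0.65 1510
top jamb 1.8 0.84 1211
side 0.9 0.94 957
side fixture 4.1 0.82 1757
side jamb 4.6 0.97 997
[ 0.4719 -0.2331  0.4581] 26.248596646660623 0.03180921635009928
[ 0.472  -0.2333  0.4592] 26.307963513825587 0.01974878860433099
[ 0.4718 -0.2328  0.4748] 27.203864043030435 0.009816847720965444
```

View pics/crop1.png

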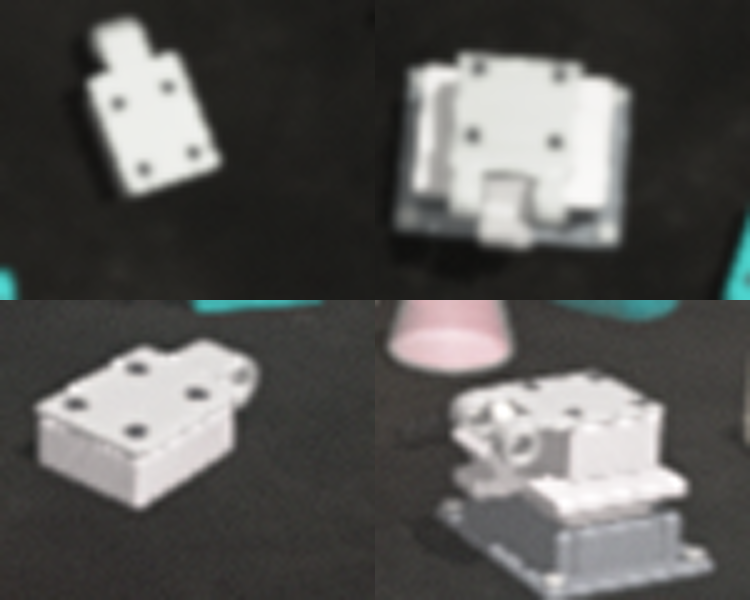

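The crops show that the chosen leaf (left) is bare metal with a short single knuckle, and that the jamb (right) has a visible gap above the grey nest. Next I measure the fixture yaw from the screws and base corners.

```bash
python3 - <<'E'
from fit import *
D={c:np.load(f'{c}_d.npy',allow_pickle=True).item() for c in("top","side")}
def ray(d,uv,z):
    r=np.linalg.inv(d['camera_matrix'])@[*uv,1]; r=d['R'].T@r; o=-d['R'].T@d['t']; return o+r*(z-o[2])/r[2]
d=D['top']; g=cv2.cvtColor(d['color'],cv2.COLOR_RGB2GRAY).astype(float)
P=[]
for x,y in((479,67),(560,73),(473,135),(555,142)):
    u=np.array([(x-375)/5+255,y/5+145])-.4
    for _ in range(6):
        yy,xx=np.mgrid[-3:4,-3:4]; X=np.round(u).astype(int); w=g[X[1]-3:X[1]+4,X[0]-3:X[0]+4]
        k=np.exp(-((X[0]+xx-u[0])**2+(X[1]+yy-u[1])**2)/4.5)*np.clip(np.median(w)-w,0,None)
        u=np.array([((X[0]+xx)*k).sum(),((X[1]+yy)*k).sum()])/k.sum()
    P.append(ray(d,u,.078)); print(u,np.round(P[-1],4))
P=np.array(P); v1=P[0]-P[1]+P[2]-P[3]; v2=P[0]-P[2]+P[1]-P[3]
print('centre',P.mean(0),'yaw from y-pair',np.degrees(np.arctan2(-v1[0],v1[1])),'from x',np.degrees(np.arctan2(v2[1],v2[0])),np.linalg.norm(v1)/2,np.linalg.norm(v2)/2)
# silhouette: base plate + nest + block (x,y,yaw), for a few heights/models
for h in(.006,.008,.010,.012):
    H=h*1e3
    parts=[box(-46,46,-61,61,0,5),box(-40,40,-50,50,28+H,36+H),box(-25,25,-31,31,30+H,68+H),box(-50,-25,-29,-14,48+H,68+H),box(-50,-25,14,29,48+H,68+H)]
    M=[(D[c],np.load(f'{c}_fixture.npy')|np.load(f'{c}_jamb.npy')) for c in("top","side")]
    p,f=fit(M[:1],parts,[.617,.029,0.]); print(h,np.round(p,4),np.degrees(p[2]),f)
    p,f=fit(M,parts,[.617,.029,0.]); print('  both',np.round(p,4),np.degrees(p[2]),f)
E
```

```text
[274.47037336 150.73109057] [0.6584 0.058  0.078 ]
[292.19305327 152.59637926] [0.6597 0.0118 0.078 ]
[273.96594498 171.61352781] [0.6022 0.0514 0.078 ]
[290.54354402 172.97949487] [0.6045 0.0088 0.078 ]
centre [0.63123459 0.03250939 0.078     ] yaw from y-pair 2.3209874096594616 from x 4.942314578901841 0.04437751278597549 0.05589180931176957
0.006 [0.6161 0.031  0.0446] 2.552640871786962 0.01887775795768955
  both [0.6161 0.0315 0.0553] 3.1702391812280823 0.06866084551692689
0.008 [0.6162 0.0309 0.0439] 2.516153993976687 0.018726876504369504
  both [0.6157 0.0313 0.038 ] 2.1747327368431115 0.06253336723810256
0.01 [0.6156 0.031  0.0425] 2.4366326707164125 0.01914809386763671
  both [0.6152 0.0311 0.0339] 1.9447740837590126 0.06338902949204675
0.012 [0.6155 0.0311 0.0353] 2.024057561472811 0.019674476316598816
  both [0.6154 0.0307 0.0394] 2.257117631992986 0.07108786516987003
```

```bash
python3 -m jog '0 0 0 0 0 -0.138 0; 0 0 0 0 0 -0.138 0; 0 0 0 0 0 -0.138 0'; python3 -m jog '-30.5 -47.3 0 0 0 0 0; -30.5 -47.3 0 0 0 0 0; -30.5 -47.3 0 0 0 0 0; -30.5 -47.3 0 0 0 0 0; -30.5 -47.3 0 0 0 0 0; -30.5 -47.3 0 0 0 0 0; -30.5 -47.3 0 0 0 0 0; -30.5 -47.3 0 0 0 0 0; -30.5 -47.3 0 0 0 0 0; -30.5 -47.3 0 0 0 0 0; -30.5 -47.3 0 0 0 0 0; -30.5 -47.3 0 0 0 0 0'
```

```text
time_s: 1.88
position: [0.227, 0.5823, 0.2446]
tcp_rot: [[-0.999, -0.047, 0.0], [-0.047, 0.999, 0.0], [-0.0, 0.0, -1.0]]
force: [0.3, 0.5, -0.0]
opening: 0.748
grasp_force: 0.0
time_s: 3.38
position: [0.6176, 0.029, 0.2447]
tcp_rot: [[-0.999, -0.042, 0.0], [-0.042, 0.999, 0.0], [-0.0, 0.0, -1.0]]
force: [0.1, 0.6, 0.6]
opening: 0.007
grasp_force: 0.0
```

```bash
python3 -m jog '0 0 35 0 0 0 0; 0 0 35 0 0 0 0; 0 0 35 0 0 0 0; 0 0 30 0 0 0 0; 0 0 0 0 0 0 0'; python3 -m jog '0 0 2 0 0 0 0; 0 0 2 0 0 0 0; 0 0 2 0 0 0 0; 0 0 2 0 0 0 0; 0 0 0 0 0 0 0'
```

```text
time_s: 4.0
position: [0.6148, 0.0308, 0.1072]
tcp_rot: [[-0.999, -0.042, -0.006], [-0.042, 0.999, 0.001], [0.006, 0.001, -1.0]]
force: [-0.4, -0.1, -0.6]
opening: 0.011
grasp_force: 0.0
time_s: 4.62
position: [0.6166, 0.0307, 0.1016]
tcp_rot: [[-0.999, -0.042, -0.0], [-0.042, 0.999, 0.0], [0.0, 0.0, -1.0]]
force: [-0.1, 0.3, -0.2]
opening: 0.002
grasp_force: 0.0
```

```bash
python3 -m jog '0 0 2 0 0 0 0; 0 0 2 0 0 0 0; 0 0 2 0 0 0 0; 0 0 0 0 0 0 0';  python3 -m jog '0 0 2 0 0 0 0; 0 0 2 0 0 0 0; 0 0 0 0 0 0 0'
```

```text
time_s: 5.12
position: [0.6168, 0.0306, 0.0959]
tcp_rot: [[-0.999, -0.042, 0.001], [-0.042, 0.999, -0.0], [-0.001, -0.0, -1.0]]
force: [-1.2, 0.5, 3.8]
opening: 0.007
grasp_force: 2.0
time_s: 5.5
position: [0.6168, 0.0306, 0.0917]
tcp_rot: [[-0.999, -0.042, 0.0], [-0.042, 0.999, -0.0], [-0.0, -0.0, -1.0]]
force: [0.2, 0.5, 3.3]
opening: 0.007
grasp_force: 1.9
```

```bash
python3 -m jog '0 0 1 0 0 0 0; 0 0 1 0 0 0 0; 0 0 0 0 0 0 0';  python3 -m jog '0 0 1 0 0 0 0; 0 0 0 0 0 0 0; 0 0 0 0 0 0 0'
```

```text
time_s: 5.88
position: [0.6168, 0.0307, 0.0904]
tcp_rot: [[-0.999, -0.042, 0.001], [-0.042, 0.999, -0.0], [-0.001, -0.0, -1.0]]
force: [-2.3, 1.1, 8.6]
opening: 0.007
grasp_force: 4.4
time_s: 6.25
position: [0.6169, 0.0306, 0.0903]
tcp_rot: [[-0.999, -0.042, 0.001], [-0.042, 0.999, -0.0], [-0.001, -0.0, -1.0]]
force: [-3.6, 0.2, 14.2]
opening: 0.004
grasp_force: 6.9
```

```bash
python3 -m jog '0 0 -25 0 0 0 0; 0 0 -40 0 0 0 0; 0 0 -40 0 0 -0.139 0; 0 0 0 0 0 -0.139 0; 0 0 0 0 0 -0.139 87; 41.9 -28.7 0 0 0 0 87; 41.9 -28.7 0 0 0 0 87; 41.9 -28.7 0 0 0 0 87; 41.9 -28.7 0 0 0 0 87; 41.9 -28.7 0 0 0 0 87; 41.9 -28.7 0 0 0 0 87; 0 0 0 0 0 0 87'
cat > fixfit.py <<'E'
from fit import *
V=[];H=0
for c in("top","side"):
    d=capture(c)
    for n in("jamb_top","jamb_bore","leaf_narrow_bore","leaf_narrow"): print(c,n,[(np.round(r['at'],4).tolist(),round(r['conf'],2)) for r in place_of(c,n)[:4]])
    a,b=inst(c,"fixture",d,[.617,.03,.04]),inst(c,"jamb",d,[.617,.03,.05]); m=a[2]|b[2]; V.append((d,m)); print(a[:2],b[:2],m.sum())
parts=[box(-46,46,-61,61,0,5),box(-40,40,-50,50,28+H,36+H),box(-25,25,-31,31,30+H,68+H),box(-50,-25,-29,-14,48+H,68+H),box(-50,-25,14,29,48+H,68+H)]
for v in(V,V[:1],V[1:]):
    p,f=fit(v,parts,[.617,.03,.04]);print(np.round(p,4),np.degrees(p[2]),f)
E
python3 fixfit.py; python3 -c "
from rig import *;import cv2
a=capture('top')['color'][:,:,::-1];b=capture('side')['color'][:,:,::-1]
import numpy as np
cv2.imwrite('pics/crop2.png',np.hstack([cv2.resize(a[145:205,255:330],None,fx=5,fy=5,interpolation=2),cv2.resize(b[185:245,275:350],None,fx=5,fy=5,interpolation=2)]))"
```

```text
time_s: 7.75
position: [0.4662, -0.238, 0.193]
tcp_rot: [[-0.899, -0.438, -0.001], [-0.438, 0.899, -0.0], [0.001, 0.0, -1.0]]
force: [0.7, -0.2, -0.5]
opening: 0.835
grasp_force: 0.0
top jamb_top []
top jamb_bore []
top leaf_narrow_bore []
top leaf_narrow []Traceback (most recent call last):
  File "fixfit.py", line 6, in <module>
    a,b=inst(c,"fixture",d,[.617,.03,.04]),inst(c,"jamb",d,[.617,.03,.05]); m=a[2]|b[2]; V.append((d,m)); print(a[:2],b[:2],m.sum())
                                                                              ~^^^
TypeError: 'NoneType' object is not subscriptable
```

View pics/crop2.png

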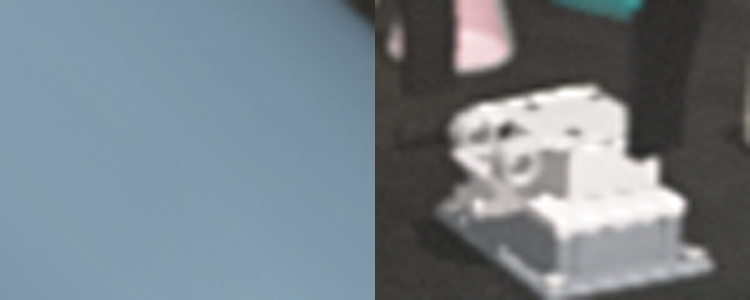

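The side crop shows the jamb shoulder now flush on the nest rim (px about (600,200)), while the arm blocks the top view. Next is the grasp.

```bash
python3 -m jog '0 0 50 0 0 0 87; 0 0 50 0 0 0 87; 0 0 30 0 0 0 87; 0 0 0 0 0 0 87; 0 0 0 0 0 0 87'
```

```text
time_s: 8.82
position: [0.4684, -0.2354, 0.0644]
tcp_rot: [[-0.896, -0.444, 0.001], [-0.444, 0.896, -0.001], [-0.001, -0.002, -1.0]]
force: [0.5, -0.3, 0.7]
opening: 0.999
grasp_force: 0.0
```

```bash
python3 -m jog '0 0 15 0 0 0 87; 0 0 15 0 0 0 87; 0 0 10 0 0 0 87; 0 0 0 0 0 0 87; 0 0 0 0 0 0 87' ; python3 -m jog '0 0 0 0 0 0 60; 0 0 0 0 0 0 52; 0 0 0 0 0 0 46; 0 0 0 0 0 0 40;0 0 0 0 0 0 40; 0 0 0 0 0 0 40; 0 0 0 0 0 0 40'
```

```text
time_s: 9.45
position: [0.4675, -0.2351, 0.0232]
tcp_rot: [[-0.896, -0.443, -0.0], [-0.443, 0.896, 0.0], [0.0, 0.001, -1.0]]
force: [0.3, 0.4, -0.2]
opening: 0.999
grasp_force: 0.0
time_s: 10.32
position: [0.4678, -0.2354, 0.0236]
tcp_rot: [[-0.896, -0.443, 0.0], [-0.443, 0.896, -0.0], [-0.0, -0.001, -1.0]]
force: [0.4, -0.5, 0.8]
opening: 0.551
grasp_force: 30.0
```

```bash
python3 -m jog '0 0 -15 0 0 0 40; 0 0 -25 0 0 0 40; 0 0 -30 0 0 0 40; 0 0 -30 0 0 0 40; 0 0 0 0 0 0.139 40; 0 0 0 0 0 0.139 40; 0 0 0 0 0 0.139 40; 0 0 0 0 0 0 40; 0 0 0 0 0 0 40'; python3 -m jog '0.3 43.3 0 0 0 0 40; 0.3 43.3 0 0 0 0 40; 0.3 43.3 0 0 0 0 40; 0.3 43.3 0 0 0 0 40; 0.3 43.3 0 0 0 0 40; 0.3 43.3 0 0 0 0 40; 0 0 0 0 0 0 40; 0 0 0 0 0 0 40'; python3 - <<'E'
from fit import *
s=read_state();print(s['position'])
for c in("top","side"):
    d=capture(c); im=d['color'][:,:,::-1]
    for n in("jamb_top","jamb_bore","leaf_narrow_bore","leaf_narrow","fixture"): print(c,n,[(np.round(r['at'],4).tolist(),round(r['conf'],2)) for r in place_of(c,n)[:4]])
    np.save(f'{c}_d2.npy',d,allow_pickle=True)
    u=project(d,np.array([[.54,.03,.07]]))[0].astype(int); x,y=u-[40,40]; print(c,x,y)
    cv2.imwrite(f'pics/st_{c}.png',cv2.resize(im[y:y+80,x:x+80],None,fx=5,fy=5,interpolation=2))
cv2.imwrite('pics/st.png',np.hstack([cv2.imread(f'pics/st_{c}.png') for c in("top","side")]))
E
```

```text
time_s: 11.45
position: [0.4674, -0.235, 0.1238]
tcp_rot: [[-0.999, -0.044, -0.0], [-0.044, 0.999, 0.0], [0.0, 0.0, -1.0]]
force: [0.5, -0.3, -2.6]
opening: 0.55
grasp_force: 30.0
time_s: 12.45
position: [0.4553, 0.0242, 0.1237]
tcp_rot: [[-0.999, -0.044, 0.001], [-0.044, 0.999, -0.0], [-0.001, -0.0, -1.0]]
force: [-0.3, 0.6, -2.6]
opening: 0.549
grasp_force: 30.0
[0.45527357 0.02416378 0.12371246]
top jamb_top [([0.6211, 0.0324, 0.0683], 0.92), ([0.648, -0.2704, -0.0022], 0.27)]
top jamb_bore [([0.5744, 0.0274, 0.0606], 0.73)]
top leaf_narrow_bore [([0.3973, -0.1396, 0.0157], 0.97), ([0.5251, -0.1168, 0.0128], 0.63)]
top leaf_narrow [([0.5746, -0.1235, 0.0034], 0.71), ([0.3469, -0.1546, -0.0032], 0.59), ([0.6168, 0.0322, -0.0012], 0.19), ([0.5727, 0.0295, 0.0613], 0.18)]
top fixture [([0.6144, 0.0309, -0.0008], 0.69)]
top 238 156
side jamb_top [([0.4235, -0.0223, -0.0009], 0.67), ([0.6225, 0.0304, 0.0685], 0.56)]
side jamb_bore [([0.5721, 0.0315, 0.0579], 0.95)]
side leaf_narrow_bore [([0.5305, -0.1129, 0.0131], 0.78), ([0.3949, -0.1404, 0.0146], 0.72), ([0.5122, 0.0267, 0.1143], 0.58)]
side leaf_narrow [([0.3483, -0.157, 0.0012], 0.76), ([0.4604, 0.021, 0.1017], 0.63), ([0.5787, -0.1172, 0.0024], 0.58), ([0.6549, 0.2021, -0.0002], 0.49)]
side fixture [([0.6128, 0.0295, 0.0012], 0.97)]
side 245 170
```

View pics/st.png

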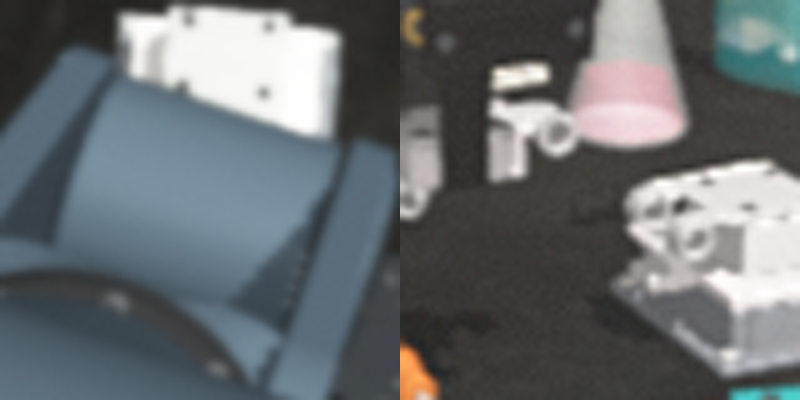

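The side crop shows the held leaf with its knuckle hole at px (276,196), and the jamb's near hole at px (303,218). Top shows only the jamb's back half, with the arm covering the rest. I will intersect these hole and screw rays with their known heights.

```bash
python3 - <<'E'
from fit import *
def ray(d,uv,z):
    r=np.linalg.inv(d['camera_matrix'])@[*uv,1]; r=d['R'].T@r; o=-d['R'].T@d['t']; return o+r*(z-o[2])/r[2]
L=lambda f:np.load(f,allow_pickle=True).item()
def dark(d,u,r=1.6,it=8,lim=1.2):
    g=cv2.cvtColor(d['color'],cv2.COLOR_RGB2GRAY).astype(np.float32); s=10; u0=np.array(u,float)
    n=81; x=(np.arange(n)-40)/s
    mx=(u0[0]+x[None,:]+0*x[:,None]).astype(np.float32); my=(u0[1]+x[:,None]+0*x[None,:]).astype(np.float32)
    w=cv2.GaussianBlur(cv2.remap(g,mx,my,cv2.INTER_CUBIC),(0,0),5); u=u0.copy()
    for _ in range(it):
        dd=(mx-u[0])**2+(my-u[1])**2; k=np.where(dd<r*r*2,np.clip(np.percentile(w[dd<r*r*2],80)-w,0,None),0)
        u=np.array([(mx*k).sum(),(my*k).sum()])/k.sum()
        if np.hypot(*(u-u0))>lim: return u0,'VIS'
    return u,'fit'
yaw=.042;R2=np.array([[np.cos(yaw),-np.sin(yaw)],[np.sin(yaw),np.cos(yaw)]])
S2,T0,S0,T2=L('side_d2.npy'),L('top_d.npy'),L('side_d.npy'),L('top_d2.npy')
u,k=dark(S2,(303,218));p=ray(S2,u,.058);print('jamb hole now',u,k,p[:2],'bore',p[:2]+R2@[0,.029])
u,k=dark(S0,(303.6,213.6));
for h in(.008,.010,.012):p=ray(S0,u,.058+h);print(' before',h,u,k,'bore',p[:2]+R2@[0,.029])
u,k=dark(S2,(275.6,196));p=ray(S2,u,.1237-.0096);print('leaf hole',u,k,p[:2],'bore',p[:2]+R2@[0,.011],'kinematic',np.array([.4553,.0242])+R2@[.0547,0])
q=[]
for x,y in((275.4,158),(291.6,159.2),(274.2,171.6),(290.6,173)):
    u,k=dark(T0,(x,y),1.3);q.append(ray(T0,u,.078));print(u,k,np.round(q[-1],4))
q=np.array(q);v=q[0]-q[1]+q[2]-q[3];w=q[0]-q[2]+q[1]-q[3]
print('screw centre',q.mean(0),'bore',q.mean(0)[:2]+R2@[-.05,0],np.degrees(np.arctan2(-v[0],v[1])),np.degrees(np.arctan2(w[1],w[0])),np.hypot(*v[:2])/2,np.hypot(*w[:2])/2)
E
```

```text
jamb hole now [303. 218.] VIS [ 0.5711989  -0.00057272] bore [0.56998126 0.0284017 ]
 before 0.008 [304.23306 213.51093] fit bore [0.57641197 0.03576539]
 before 0.01 [304.23306 213.51093] fit bore [0.57403861 0.03078787]
 before 0.012 [304.23306 213.51093] fit bore [0.57166526 0.02581036]
leaf hole [276.22614 196.0225 ] fit [0.51011658 0.01806283] bore [0.50965472 0.02905312] kinematic [0.50995176 0.02649672]
[275.4 158. ] VIS [0.6391 0.0528 0.078 ]
[291.6 159.2] VIS [0.6417 0.011  0.078 ]
[274.04382 171.63155] fit [0.6022 0.0512 0.078 ]
[290.54333 172.9804 ] fit [0.6045 0.0088 0.078 ]
screw centre [0.62188773 0.03096256 0.078     ] bore [0.57193182 0.02886318] 3.3175541358045253 2.9782572539769316 0.042144294983289594 0.037062764355782596
```

```bash
python3 -m jog '-20 -0.1 0 0 0 0 40; -20 -0.1 0 0 0 0 40; -21.5 -0.2 0 0 0 0 40; 0 0 0 0 0 0 40; 0 0 15 0 0 0 40; 0 0 15 0 0 0 40; 0 0 0 0 0 0 40; 0 0 0 0 0 0 40'; python3 - <<'E'
from fit import *
s=read_state();p=s['position'];R=s['tcp_rot'];print(p,'bore',p+R@[-.0547,0,.0096],s['force'])
d=capture('side'); im=d['color'][:,:,::-1]
for n in("jamb_bore","leaf_narrow_bore"): print(n,[(np.round(r['at'],4).tolist(),round(r['conf'],2)) for r in place_of('side',n)[:4]])
t=capture('top')['color'][:,:,::-1]
print(place_of('top','jamb_bore')[:2])
cv2.imwrite('pics/in1.png',np.hstack([cv2.resize(im[170:240,255:325],None,fx=8,fy=8,interpolation=2)]))
E
```

```text
time_s: 14.05
position: [0.5159, 0.0265, 0.0932]
tcp_rot: [[-0.999, -0.042, -0.001], [-0.042, 0.999, 0.0], [0.001, 0.0, -1.0]]
force: [0.5, 0.6, -2.2]
opening: 0.548
grasp_force: 30.0
[0.51588918 0.02653862 0.09318053] bore [0.57053111 0.02884261 0.08352648] [ 0.5196584   0.62446143 -2.17712267]
jamb_bore [([0.5706, 0.0286, 0.0573], 0.57)]
leaf_narrow_bore [([0.5269, -0.1179, 0.0092], 0.86), ([0.5681, 0.0314, 0.0826], 0.58), ([0.3978, -0.1379, 0.0121], 0.56)]
[]
```

View pics/in1.png

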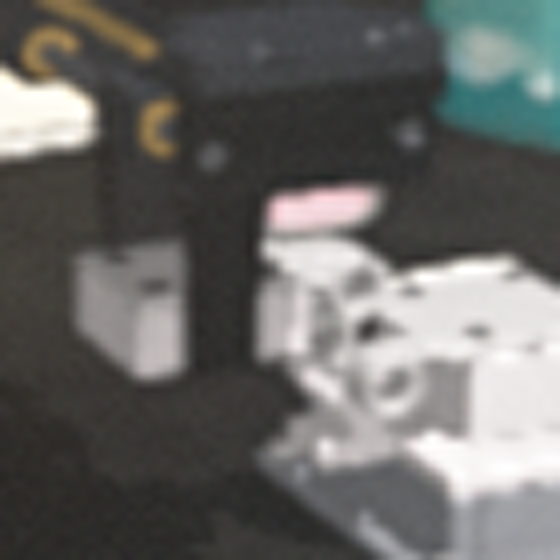

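The crop shows the leaf knuckle (about (330,290)) just above and behind the near jamb knuckle (395,380), in line with the gap. I lower gently.

```bash
python3 -m jog '-0.7 0 2 0 0 0 40; 0 0 2 0 0 0 40; 0 0 2 0 0 0 40; 0 0 2 0 0 0 40; 0 0 0 0 0 0 40; 0 0 0 0 0 0 40'; python3 -m jog '0 0 2 0 0 0 40; 0 0 2 0 0 0 40; 0 0 0 0 0 0 40; 0 0 0 0 0 0 40'
```

```text
time_s: 15.05
position: [0.517, 0.0266, 0.0855]
tcp_rot: [[-0.999, -0.042, -0.0], [-0.042, 0.999, 0.0], [0.0, 0.0, -1.0]]
force: [-0.1, -0.1, -2.6]
opening: 0.548
grasp_force: 30.0
time_s: 15.55
position: [0.517, 0.0266, 0.0815]
tcp_rot: [[-0.999, -0.042, -0.0], [-0.042, 0.999, 0.0], [0.0, 0.0, -1.0]]
force: [0.3, 1.2, -3.2]
opening: 0.546
grasp_force: 30.0
```

```bash
python3 -m jog '0 0 2 0 0 0 40; 0 0 2 0 0 0 40; 0 0 1 0 0 0 40; 0 0 0 0 0 0 40; 0 0 0 0 0 0 40'; python3 -m jog '0 0 1 0 0 0 40; 0 0 1 0 0 0 40; 0 0 1 0 0 0 40; 0 0 0 0 0 0 40; 0 0 0 0 0 0 40'
```

```text
time_s: 16.18
position: [0.517, 0.0266, 0.0766]
tcp_rot: [[-0.999, -0.042, 0.0], [-0.042, 0.999, -0.0], [-0.0, -0.0, -1.0]]
force: [0.4, 0.6, -1.4]
opening: 0.547
grasp_force: 30.0
time_s: 16.8
position: [0.517, 0.0266, 0.0735]
tcp_rot: [[-0.999, -0.042, -0.0], [-0.042, 0.999, -0.0], [0.0, -0.0, -1.0]]
force: [-0.2, -0.3, -1.6]
opening: 0.548
grasp_force: 30.0
```

```bash
python3 -m jog '0 0 1 0 0 0 40; 0 0 1 0 0 0 40; 0 0 0 0 0 0 40; 0 0 0 0 0 0 40'; python3 -m jog '0 0 1 0 0 0 40; 0 0 1 0 0 0 40; 0 0 0 0 0 0 40; 0 0 0 0 0 0 40'
```

```text
time_s: 17.3
position: [0.517, 0.0266, 0.0715]
tcp_rot: [[-0.999, -0.042, -0.0], [-0.042, 0.999, -0.0], [0.0, -0.0, -1.0]]
force: [0.1, 0.1, -2.5]
opening: 0.552
grasp_force: 30.0
time_s: 17.8
position: [0.517, 0.0266, 0.0695]
tcp_rot: [[-0.999, -0.042, -0.0], [-0.042, 0.999, -0.0], [0.0, -0.0, -1.0]]
force: [0.1, 0.7, -2.0]
opening: 0.548
grasp_force: 30.0
```

```bash
python3 -m jog '0 0 1 0 0 0 40; 0 0 0 0 0 0 40; 0 0 0 0 0 0 40'; python3 -m jog '0 0 1 0 0 0 40; 0 0 0 0 0 0 40; 0 0 0 0 0 0 40'
```

```text
time_s: 18.18
position: [0.517, 0.0265, 0.0686]
tcp_rot: [[-0.999, -0.042, 0.0], [-0.042, 0.999, -0.0], [-0.0, -0.0, -1.0]]
force: [0.0, -0.5, -3.1]
opening: 0.55
grasp_force: 30.0
time_s: 18.55
position: [0.5176, 0.0265, 0.0677]
tcp_rot: [[-0.999, -0.042, 0.001], [-0.042, 0.999, -0.0], [-0.001, -0.0, -1.0]]
force: [2.1, 0.8, -1.8]
opening: 0.555
grasp_force: 30.0
```

```bash
python3 - <<'E'
from fit import *
s=read_state();p=s['position'];print(p,'bore',p+s['tcp_rot']@[-.0547,0,.0096],s['force'],s['moment'])
d=capture('side'); im=d['color'][:,:,::-1]
for n in("jamb_bore","leaf_narrow_bore"): print(n,[(np.round(r['at'],4).tolist(),round(r['conf'],2)) for r in place_of('side',n)[:4]])
cv2.imwrite('pics/in2.png',cv2.resize(im[180:240,270:330],None,fx=9,fy=9,interpolation=2))
E
```

```text
[0.51760841 0.02648833 0.06771946] bore [0.57227249 0.02879451 0.05819214] [ 2.08057084  0.76133061 -1.78303946] [ 0.03633692 -0.18372382 -0.01212745]
jamb_bore [([0.569, 0.0276, 0.0596], 0.6), ([0.6477, -0.2672, -0.0002], 0.57)]
leaf_narrow_bore [([0.5753, 0.032, 0.0575], 0.73), ([0.3971, -0.1389, 0.0124], 0.66), ([0.5285, -0.1155, 0.0128], 0.55)]
```

View pics/in2.png

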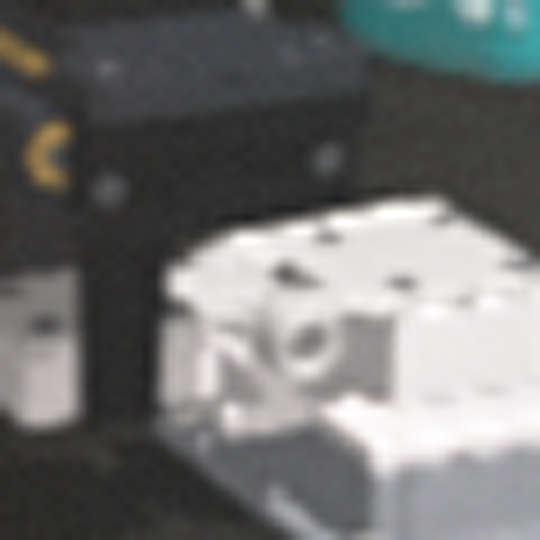

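The crop shows the leaf's knuckle down in the gap, level with the jamb's knuckles. The +x force says the front flank of the V is touching, so I shift ahead and settle.

```bash
python3 -m jog '-1 0 0 0 0 0 40; 0 0 0 0 0 0 40; 0 0 0 0 0 0 40'; python3 -m jog '0 0 0.5 0 0 0 40; 0 0 0 0 0 0 40; 0 0 0 0 0 0 40'
```

```text
time_s: 19.08
position: [0.5178, 0.0266, 0.0676]
tcp_rot: [[-0.999, -0.042, -0.0], [-0.042, 0.999, -0.0], [0.0, 0.0, -1.0]]
force: [0.5, -0.3, 0.3]
opening: 0.552
grasp_force: 30.0
time_s: 19.45
position: [0.5178, 0.0266, 0.0672]
tcp_rot: [[-0.999, -0.042, -0.0], [-0.042, 0.999, -0.0], [0.0, -0.0, -1.0]]
force: [-1.9, -1.1, 4.6]
opening: 0.549
grasp_force: 30.0
```

```bash
python3 -c "
from rig import *
s=read_state();print(s['time_s'],s['position'],s['force'],s['grasp_force']);print(hand_in())"
```

```text
19.45 [0.51781582 0.02658178 0.06723572] [-1.89742797 -1.12198946  4.55381876] 29.996829950250685
the job is handed in; nothing more can be done
None
```

The job is handed in at 19.45 s: the jamb block is pressed home and the narrow leaf sits in the V seat, its bore in line with the jamb's to about 1 mm by my measurements and held level at 30 N; no verdict came back.

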